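# Shut down and unload the sensor test nest

### The job

Shut the test down and unload the nest: first switch the analyser's output off by turning only the outer ring of its dual knob until the ring's white line meets the white index mark on the panel, leaving the small inner knob as it is set; then lift the hold-down plate straight up and level until it is clear of both locating pins, and lay it flat on the rubber mat, lengthwise and roughly centred. Finally move every sensor module from the nest into the low grey tray, all lying on the tray's floor with none on top of another, and leave the brass weight, the charger block and everything else on the bench undisturbed.

Things in the scene. Friction and masses are not known exactly. Their poses are not given: they have to be found in the camera images.
- ring (a joint): Angle of the outer ring of the dual knob on the analyser's top, rad; 0 = ring's white line at the index mark (output off, the target), positive = turned anticlockwise seen from above. It starts between 1.4 and 2.4, has stops at -0.4 and 2.8, and stays where it is left (friction 0.05 N m).
- ring_mid (a point): Centre of the outer ring, on the vertical knob axis, half-way up: a plain grey round ring 56 mm in diameter and 30 mm tall, spanning 48 to 78 mm above the bench (3 mm gap under it). A white radial line on its top and side shows its angle and lies along its -x axis. The index mark is a short white line on the panel beside the ring, on the side facing the robot.
- analyser: Analyser, fixed: dark grey box 155 x 125 mm, 45 mm tall, with the dual knob on its top near the end facing the robot and a dark screen beyond. Origin on the bench under the knob axis; the index mark lies towards its -x. Two orange side rails stand 5 mm above its top, 60 to 76 mm either side of the knob axis.
- inner_mark (a point): White mark on the rim of the inner knob's top face, 12 mm from the knob axis. The inner knob is a dark cylinder, 24 mm in diameter and 20 mm tall, which rises from just above the outer ring (79 to 99 mm above the bench) on the same axis and turns almost freely; it must not be turned (0.3 rad is too much).
- plate_grip (a point): Centre of the plate's black handle bar: 18 (x) by 100 (y) by 16 mm tall, on two posts. Steel hold-down plate 80 (x) by 230 mm (y), 8 mm thick, 0.4 to 0.65 kg, balanced; its underside is 48 mm below this point. 18 mm thick end blocks hold 14 mm holes at y = -95, +95. Home: this point 100 mm above the bench; clear of the pins after 28 mm of lift. Cocked, it binds on them.
- nest: Test nest, fixed on the bench: aluminium base 210 mm (x) by 240 mm (y), 8 mm thick, no rim. Origin at the centre of its underside. At x = 0, y = -95 and +95 mm stand posts 24 mm in diameter up to 52 mm above the bench (the shoulders), each carrying on top a 12 mm locating pin that ends 80 mm above the bench.
- mat: Dull green-grey rubber mat fixed flat on the bench, 300 mm (x) by 150 mm (y), 3 mm thick, to one side of the nest (left or right varies). Origin at the centre of its underside. The plate, lying flat on it, has its handle centre 51 mm above the bench.
- tray: Low grey tray fixed on the bench on the other side of the nest: 220 mm (x) by 200 mm (y) outside, walls 5 mm thick and 15 mm high, floor 5 mm thick. Origin at the centre of its underside; x along its longer side.
- module_a_mid (a point): Centre of a sensor module (half-way up): off-white plastic block 64 mm (x) by 36 mm (y) by 40 mm (z) with a grey band round its foot, 0.15 kg. All modules are alike. Three or four are present (None from the start if absent), standing on the nest base with 4 mm to spare under the plate, each roughly in line with the nest and about 45 mm from its centre in x and 45 mm in y.
- module_b_mid (a point): Centre of a sensor module (half-way up): off-white plastic block 64 mm (x) by 36 mm (y) by 40 mm (z) with a grey band round its foot, 0.15 kg. All modules are alike. Three or four are present (None from the start if absent), standing on the nest base with 4 mm to spare under the plate, each roughly in line with the nest and about 45 mm from its centre in x and 45 mm in y.
- module_c_mid (a point): Centre of a sensor module (half-way up): off-white plastic block 64 mm (x) by 36 mm (y) by 40 mm (z) with a grey band round its foot, 0.15 kg. All modules are alike. Three or four are present (None from the start if absent), standing on the nest base with 4 mm to spare under the plate, each roughly in line with the nest and about 45 mm from its centre in x and 45 mm in y.
- module_d_mid (a point): Centre of a sensor module (half-way up): off-white plastic block 64 mm (x) by 36 mm (y) by 40 mm (z) with a grey band round its foot, 0.15 kg. All modules are alike. Three or four are present (None from the start if absent), standing on the nest base with 4 mm to spare under the plate, each roughly in line with the nest and about 45 mm from its centre in x and 45 mm in y.
- weight: Brass knobbed weight, 48 mm in diameter, 68 mm tall; a bystander, leave alone. Origin at its underside.
- charger: Grey charger block 90 x 55 x 35 mm with a paper label; a bystander, leave alone. Origin at its underside.

How it is judged:
By the outcome, as a careful person would: the job done as asked, in the order asked, and still so for the second after the job is handed in, with the robot touching nothing.
Of module_a, module_b, module_c, module_d only 3 to 4 are there at a start; the rules pass over those that are not, and their reading is None.
At some moment in a run one of module_a, module_b, module_c, module_d may be knocked a few centimetres aside while the robot is not near it.
Once in a run the grip may slacken for a moment while it holds something.
It also fails if it takes over 208 s, if anything falls off the work surface, if the arm or the gripper's body presses on something with over 40 N, if the wrist force passes 120 N, or if a joint passes its speed limit or range.

### The arm

A 7-joint arm with a two-finger parallel gripper is mounted at the origin on the work surface. World frame = base frame: x ahead of the robot, y to its left, z up, the work surface at z = 0. Lengths are in m, angles in rad, forces in N, time in s.
With the tool pointing down it reaches from about 0.35 to 0.9 m from the base axis. Payload 7.2 kg.
Tool frame: the origin (TCP) lies midway between the tips of the shut fingers; the grasp point (between the pads) lies 19 mm behind it; z points along the fingers, y is the line along which they close (so a half turn about z gives the same grasp; the last joint's range is limited). The gripper opens to 88 mm and grips with 3 to 60 N. Pads are 20 mm wide; open, the fingers measure 115 mm over their backs; the gripper's body (75 mm by 178 mm) begins 61 mm behind the grasp point.
Start: joints at [1.034, 0.411, -0.013, 1.596, 0.006, 1.134, -0.082], TCP at [0.282, -0.558, 0.223] pointing down, gripper open.
Joint ranges: [-2.95, 2.95], [-0.29, 1.99], [-1.47, 1.44], [0.14, 2.54], [-1.03, 4.17], [0.13, 1.85], [-2.86, 2.86]. Speed limits (rad/s): [2.39, 2.39, 3.01, 3.01, 3.14, 3.14, 3.14].

### API

Orientations are given as [roll, pitch, yaw] about the fixed x, y, z axes, in that order (R = Rz(yaw) Ry(pitch) Rx(roll)).
In Python, from plant import ctrl, cams gives the robot as it stands.
- The arm moves only by the tool carry_out, never from a script. Its argument "deltas" is a list of rows, each a list of 3 entries, a list of its own where there are three numbers: the opening, from 0 (shut) to 1 (fully open), then the shift along the tool's x, y, z in cm, then the turn about the tool's z in rad. In form: [[jaw, [x, y, z], roll], ...]. A call has 1 to 20 rows; each row is the pose to reach, as a shift and turn from the pose commanded when the call began, along the tool's axes at that moment; what a row does not reach only later rows make up. A row lasts 1/10 s, in which the tool goes at most 50 mm and 8.59 degrees, less where a joint would pass 70% of its speed; a pose out of reach is approached as far as the arm can. A call with a gripper value outside its range is refused whole. The fingers move at their own pace and stop on an object; "grip_force" is the grip in N (left out, the last holds). Time passes only in rows, so rows that repeat a pose let the fingers close. It gives the time, the measured TCP pose, the force and the opening at its end, in the units of the state.
- ctrl.get_state(): the state, without advancing time (a new reading comes with each control period).
- cams.get_image(name): name is "scene" or "side" or "wrist"; returns a dict with "frame" (400x640x3 uint8, red, green, blue), "K" (3x3 intrinsics, pixels), "eye" and "orientation" of the camera in the world; the wrist camera has in their place "hand_eye" (4x4, takes a point from camera to tool coordinates, whose origin is the TCP and whose axes are the flange's). Camera axes: x right, y down, z forward; pixel columns grow to the right and rows downward; lengths in m; the calibration is good to about 2 mm. A picture is of the moment at which its call begins: read the wrist's pose just before it. There is no depth.
- ctrl.close_job(): hands the job in, once; it reports no verdict.
The state is a dict: "t": time; "qpos": joint angles; "joint_velocities": joint speeds; "joint_torque": joint torques, N m; "ee_pos": TCP position; "orientation": TCP orientation; "ft_force": force on the tool from outside, world axes, zero at the start; "wrist_torque": the same for the moment, N m; "finger_gap": finger opening in m.
Only numpy, scipy, OpenCV 4.12 (cv2) and the standard library are available. Lean on these libraries where they do the work, as an engineer would, in place of code of your own. Each camera call takes 0.05 s, during which the arm holds its last target. There are 200 camera calls.

## Working session

There is one attempt and no reset: what is moved stays moved. The work goes in short steps, Python scripts to look and compute and a tool call to move; the robot and the scene stay as the last step left them, time stands still between calls to the robot, and variables do not carry over. Pictures are saved under pics/ and viewed, on a budget of 14 in all, crops included, one or two more only if the job needs it, and the job is handed in when it is done.

Besides the shell and the picture viewer there is one more tool, called after "Emit:" in YAML: its name, and indented under it one key for each argument. carry_out: Moves the arm, as the interface text tells. Its arguments: {"type":"object","properties":{"deltas":{"type":"array","items":{"type":"array"}},"grip_force":{"type":"number"}},"required":["deltas"]}

```bash
ls; mkdir -p pics; python3 - <<'E'
from plant import ctrl,cams
import cv2,numpy as np
s=ctrl.get_state();print({k:np.round(v,3) for k,v in s.items()})
for n in("scene","side","wrist"):
    d=cams.get_image(n);cv2.imwrite(f"pics/{n}0.png",d["frame"][:,:,::-1])
    print(n,{k:np.round(v,4).tolist() for k,v in d.items() if k!="frame"})
E
```

```text
pics
{'t': np.float64(0.0), 'qpos': array([ 1.034,  0.412, -0.013,  1.597,  0.006,  1.134, -0.082]), 'joint_velocities': array([-0.   ,  0.001, -0.001, -0.   ,  0.   , -0.   , -0.   ]), 'joint_torque': array([-0.0000e+00, -5.8795e+01,  6.4100e-01, -2.9108e+01, -5.4000e-02,
        1.8000e-02,  0.0000e+00]), 'ee_pos': array([ 0.282, -0.557,  0.222]), 'orientation': array([-3.14 ,  0.   ,  0.469]), 'ft_force': array([-0.161,  0.043, -0.174]), 'wrist_torque': array([ 0.036, -0.009,  0.032]), 'finger_gap': np.float64(0.088)}
scene {'K': [[403.6819, 0.0, 318.0675], [0.0, 403.6819, 204.1232], [0.0, 0.0, 1.0]], 'eye': [1.2506, -0.4235, 0.6392], 'orientation': [-2.1641, -0.0092, 1.0416]}
side {'K': [[382.5443, 0.0, 319.6766], [0.0, 382.5443, 201.6045], [0.0, 0.0, 1.0]], 'eye': [0.1592, 0.5574, 0.789], 'orientation': [-2.3633, 0.0093, -2.5164]}
wrist {'K': [[336.1217, 0.0, 317.6656], [0.0, 336.1217, 197.4463], [0.0, 0.0, 1.0]], 'hand_eye': [[-0.0018, -0.955, -0.2966, 0.0825], [1.0, -0.0016, -0.001, -0.0005], [0.0005, -0.2966, 0.955, -0.1621], [0.0, 0.0, 0.0, 1.0]]}
```

View pics/scene0.png

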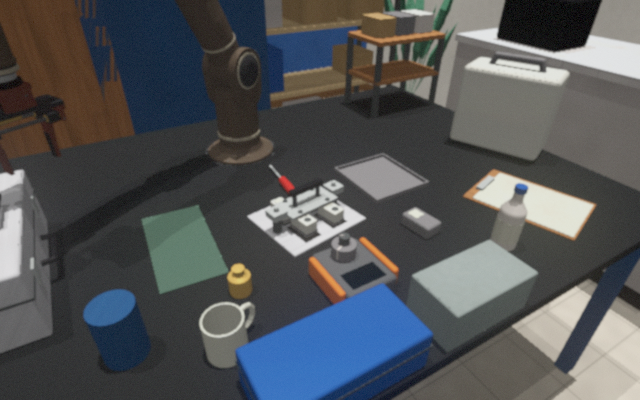

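View pics/side0.png

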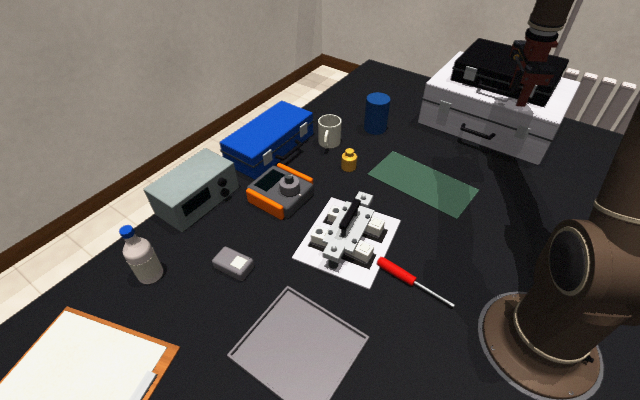

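The scene view shows the mat around (183,246), nest (307,215), tray (380,176), analyser knob (344,243) and weight (239,282). In the side view the same things are at mat (425,183), nest (347,240), tray (298,335), knob (290,183) and handle (349,217).

```bash
cat > h.py <<'E'
from plant import ctrl,cams
import cv2,numpy as np
from scipy.spatial.transform import Rotation as Ro
def take(n,save=None):
    s=ctrl.get_state(); d=cams.get_image(n); f=d["frame"]
    if n=="wrist":
        T=np.eye(4);T[:3,:3]=Ro.from_euler("xyz",s["orientation"]).as_matrix();T[:3,3]=s["ee_pos"]
        C=T@np.array(d["hand_eye"]);R,e=C[:3,:3],C[:3,3]
    else: R=Ro.from_euler("xyz",d["orientation"]).as_matrix();e=np.array(d["eye"])
    if save: cv2.imwrite(f"pics/{save}.png",f[:,:,::-1])
    return dict(f=f,K=np.array(d["K"]),R=R,e=e)
def ray(c,p):
    v=c["R"]@np.linalg.inv(c["K"])@np.array([p[0],p[1],1.]);return v/np.linalg.norm(v)
def cast(c,p,z):
    v=ray(c,p);return c["e"]+v*(z-c["e"][2])/v[2]
def tri(l):
    A=0;b=0
    for c,p in l:
        v=ray(c,p);M=np.eye(3)-np.outer(v,v);A=A+M;b=b+M@c["e"]
    return np.linalg.solve(A,b)
def proj(c,X):
    q=c["K"]@c["R"].T@(np.array(X)-c["e"]);return q[:2]/q[2]
def blob(c,lo,hi,roi=None,amin=100):
    hsv=cv2.cvtColor(c["f"],cv2.COLOR_RGB2HSV);m=cv2.inRange(hsv,np.array(lo),np.array(hi))
    if roi: k=np.zeros_like(m);x0,y0,x1,y1=roi;k[y0:y1,x0:x1]=1;m=m*k
    cs,_=cv2.findContours(m,cv2.RETR_EXTERNAL,cv2.CHAIN_APPROX_NONE)
    return sorted([q for q in cs if cv2.contourArea(q)>amin],key=cv2.contourArea)[::-1]
E
python3 - <<'E'
from h import *
a=take("scene");b=take("side")
np.set_printoptions(precision=3,suppress=True)
for n,p,q in(("handle",(309,187),(349,217)),("knob",(344,238),(290,178)),("weight",(238,268),(349,152))):print(n,tri([(a,p),(b,q)]))
def rect(c,lo,hi,roi,z):
    k=blob(c,lo,hi,roi)[0];r=cv2.minAreaRect(np.float32([cast(c,p[0],z)[:2] for p in k]));return np.round(r[0],3),np.round(r[1],3),round(r[2],1)
print("mat",rect(a,(60,60,50),(90,255,160),(130,190,240,300),.003),rect(b,(60,60,50),(90,255,160),(350,140,490,225),.003))
print("tray",rect(a,(0,0,70),(180,60,255),(325,145,432,205),.015),rect(b,(0,0,70),(180,60,255),(222,280,375,400),.015))
print("nest",rect(a,(0,0,120),(180,60,255),(245,170,368,255),.008),rect(b,(0,0,120),(180,60,255),(288,185,405,290),.008))
print("rails",[(cast(b,p,.05)) for p in ((265,200),(295,172))],[(cast(a,p,.05)) for p in ((328,284),(376,256))])
print("charger",cast(a,(421,217),.035),cast(b,(233,258),.035))
E
```

```text
handle [0.476 0.008 0.095]
knob [ 0.689 -0.025  0.088]
weight [ 0.636 -0.248  0.06 ]Traceback (most recent call last):
  File "<stdin>", line 7, in <module>
  File "<stdin>", line 6, in rect
IndexError: list index out of range
```

```bash
python3 - <<'E'
from h import *
a=take("scene");b=take("side")
np.set_printoptions(precision=3,suppress=True)
print([cv2.cvtColor(c["f"],cv2.COLOR_RGB2HSV)[y,x] for c,x,y in((a,183,250),(b,425,183),(a,380,176),(b,298,335))])
def rect(c,lo,hi,roi,z):
    k=blob(c,lo,hi,roi)
    if not k:return None
    r=cv2.minAreaRect(np.float32([cast(c,p[0],z)[:2] for p in k[0]]));return np.round(r[0],3),np.round(r[1],3),round(r[2],1)
print("mat",rect(a,(55,40,30),(95,255,200),(130,190,240,300),.003),rect(b,(55,40,30),(95,255,200),(350,140,490,225),.003))
print("tray",rect(a,(0,0,70),(180,60,255),(325,145,432,205),.015),rect(b,(0,0,70),(180,60,255),(222,280,375,400),.015))
print("nest",rect(a,(0,0,120),(180,60,255),(245,170,368,255),.008),rect(b,(0,0,120),(180,60,255),(288,185,405,290),.008))
print("rails",[(cast(b,p,.05)) for p in ((265,200),(295,172))],[(cast(a,p,.05)) for p in ((328,284),(376,256))])
print("charger",cast(a,(421,217),.035),cast(b,(233,258),.035))
E
```

```text
[array([ 73,  56, 128], dtype=uint8), array([ 72,  75, 112], dtype=uint8), array([170,  10, 158], dtype=uint8), array([177,  15, 168], dtype=uint8)]
mat (array([ 0.419, -0.321]), array([0.153, 0.308]), 86.8) (array([ 0.417, -0.315]), array([0.154, 0.302]), 86.5)
tray (array([0.407, 0.299]), array([0.245, 0.222]), 0.8) (array([0.402, 0.307]), array([0.222, 0.201]), 0.9)
nest (array([0.477, 0.02 ]), array([0.246, 0.313]), 2.5) (array([0.478, 0.   ]), array([0.21 , 0.245]), 10.0)
rails [array([0.717, 0.052, 0.05 ]), array([ 0.722, -0.087,  0.05 ])] [array([ 0.758, -0.106,  0.05 ]), array([0.738, 0.03 , 0.05 ])]
charger [0.661 0.234 0.035] [0.659 0.236 0.035]
```

Emit:
carry_out:
  deltas:
    - [1,[4,-2,0],-0.08]
    - [1,[8,-4,0],-0.16]
    - [1,[12,-6,0],-0.24]
    - [1,[16,-8,0],-0.32]
    - [1,[20,-10,0],-0.4]
    - [1,[24,-12,0],-0.48]
    - [1,[28,-14,0],-0.56]
    - [1,[32,-16,0],-0.64]
    - [1,[36,-18,0],-0.72]
    - [1,[40,-20,0],-0.8]
    - [1,[44,-22,0],-0.88]
    - [1,[48,-24,0],-0.96]
    - [1,[52,-26,0],-1.03]
    - [1,[56,-28,0],-1.06]
    - [1,[59,-29,0],-1.06]
    - [1,[60.3,-29.1,0],-1.06]
    - [1,[60.3,-29.1,0],-1.06]
    - [1,[60.3,-29.1,0],-1.06]
    - [1,[60.3,-29.1,0],-1.06]

```text
t: 2.25
ee_pos: [0.6882, -0.0271, 0.2227]
orientation: [-3.141, 0.001, 1.527]
ft_force: [-0.0, 0.5, 0.2]
finger_gap: 0.0877
```

```bash
python3 - <<'E'
from h import *
s=ctrl.get_state();print(s["t"],np.round(s["qpos"],3),s["ee_pos"],s["orientation"])
c=take("wrist","w1")
E
```

```text
2.25 [ 0.23   0.557 -0.41   1.401  0.226  1.231 -0.244] [ 0.68820758 -0.02707786  0.22267544] [-3.14129182e+00  9.12694231e-04  1.52718229e+00]
```

View pics/w1.png

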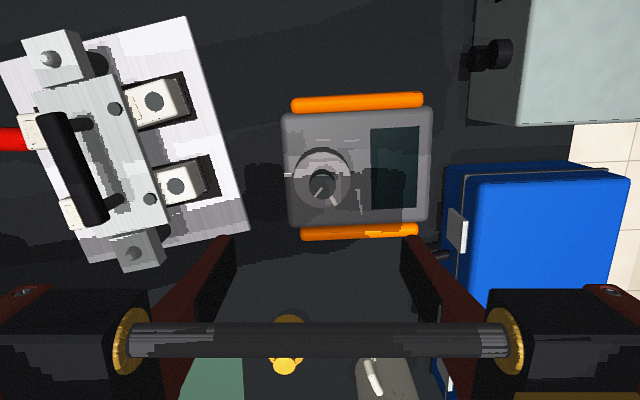

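The wrist view shows the ring around (322,180), the index mark at (287,175), the ring line near (334,199) and the handle at (72,168). I'll take a closer crop.

```bash
python3 - <<'E'
import cv2
i=cv2.imread("pics/w1.png")[135:225,270:390]
cv2.imwrite("pics/w1c.png",cv2.resize(i,None,fx=6,fy=6,interpolation=cv2.INTER_CUBIC))
E
```

```text
(no output)
```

View pics/w1c.png

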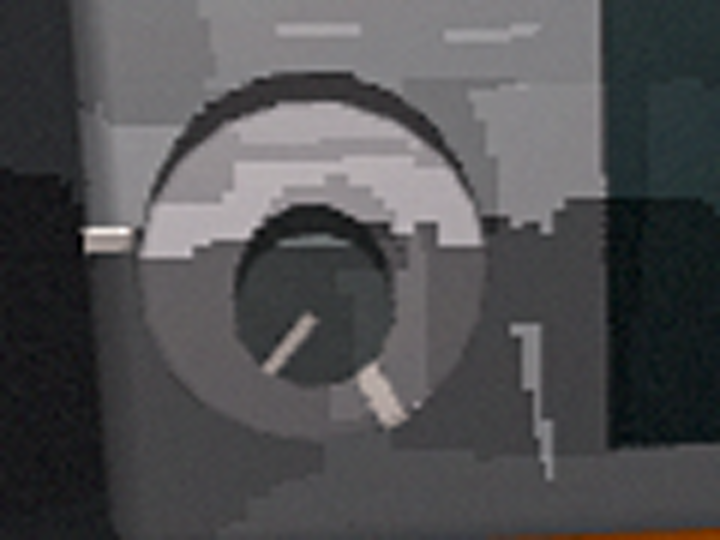

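```bash
python3 - <<'E'
from h import *
np.set_printoptions(precision=4,suppress=True)
c=take("wrist");a=take("scene","s1");b=take("side")
k=cast(c,(322,180),.078);i0,i1=cast(c,(283.7,175),.045),cast(c,(292,175),.045)
l0,l1=cast(c,(331.7,196.7),.078),cast(c,(336.2,205),.078)
it,im=cast(c,(322,187.8),.099),cast(c,(314.7,197),.099)
print(k,i0,i1,l0,l1,it,im)
an=lambda p,q:np.arctan2(*(q-p)[:2][::-1])
print("line",an(k,l1),an(l0,l1),"index",an(k,i0),an(k,i1),an(i1,i0),"inner",an(it,im),"diam",np.linalg.norm(cast(c,(293.3,180),.078)-cast(c,(350.8,180),.078)))
print("ringangle",(an(k,l1)-an(k,i0))%(2*np.pi))
for X in(np.r_[k[:2],.099],np.r_[k[:2],.078]):print(proj(a,X),proj(b,X))
for n,q in(("a",a),("b",b)):
  u,v=proj(q,np.r_[k[:2],.09]).astype(int);print(u,v);cv2.imwrite(f"pics/k{n}.png",0) if 0 else None
ims=[]
for q in(a,b):
  u,v=proj(q,np.r_[k[:2],.09]).astype(int);m=q["f"][v-20:v+20,u-25:u+25,::-1];ims.append(cv2.resize(m,None,fx=8,fy=8,interpolation=cv2.INTER_CUBIC));print(u-25,v-20)
cv2.imwrite("pics/kk.png",np.hstack(ims))
E
```

```text
[ 0.6928 -0.0229  0.078 ] [ 0.6534 -0.0242  0.045 ] [ 0.662  -0.0245  0.045 ] [ 0.7014 -0.0397  0.078 ] [ 0.7054 -0.0483  0.078 ] [ 0.6924 -0.0246  0.099 ] [ 0.6856 -0.0328  0.099 ]
line -1.109755548541873 -1.12867424087825 index -3.109143462303992 -3.0873768759708637 3.0959774694438393 inner -2.266612114448935 diam 0.054117665755953476
ringangle 1.9993879137621189
[345.566  234.8258] [287.8633 175.0105]
[345.1115 242.3945] [288.384  180.7254]
345 238
288 177
320 218
263 157
```

View pics/kk.png

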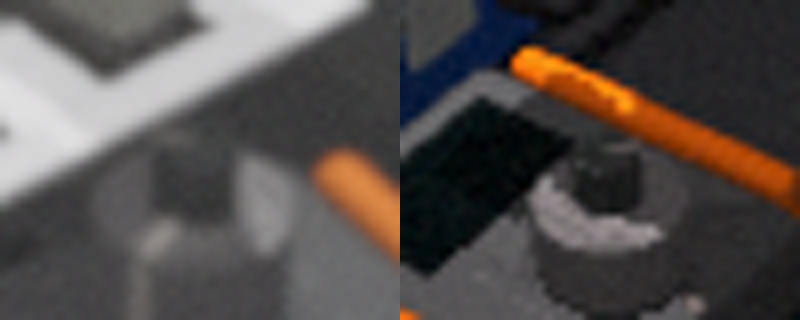

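The knob axis is at (0.692, −0.024). The views agree on its height to within about 5 mm. The ring angle is about 2.0 rad, so I'll pre-turn the jaw and descend onto the outer ring.

Emit:
carry_out:
  deltas:
    - [1,[0.3,0.4,2],-0.14]
    - [1,[0.3,0.4,4],-0.28]
    - [1,[0.3,0.4,6],-0.42]
    - [1,[0.3,0.4,8],-0.56]
    - [1,[0.3,0.4,8],-0.7]
    - [1,[0.3,0.4,8],-0.84]
    - [1,[0.3,0.4,8],-0.98]
    - [1,[0.3,0.4,8],-1.0]
    - [1,[0.3,0.4,10],-1.0]
    - [1,[0.3,0.4,12],-1.0]
    - [1,[0.3,0.4,14],-1.0]
    - [1,[0.3,0.4,15.5],-1.0]
    - [1,[0.3,0.4,16.5],-1.0]
    - [1,[0.3,0.4,17],-1.0]
    - [1,[0.3,0.4,17],-1.0]
    - [1,[0.3,0.4,17],-1.0]
  grip_force: 20

```text
t: 4.05
ee_pos: [0.6935, -0.0226, 0.0534]
orientation: [3.141, 0.001, 2.528]
ft_force: [0.8, 0.2, 0.0]
finger_gap: 0.0878
```

Emit:
carry_out:
  deltas:
    - [0.5,[0,0,0],0]
    - [0.5,[0,0,0],0]
    - [0.5,[0,0,0],0]
    - [0.5,[0,0,0],0]
    - [0.5,[0,0,0],0]
    - [0.5,[0,0,0],0]
    - [0.5,[0,0,0],0]
    - [0.5,[0,0,0],0]
  grip_force: 20

```text
t: 4.85
ee_pos: [0.6922, -0.0242, 0.0528]
orientation: [-3.139, -0.0, 2.528]
ft_force: [-4.8, -4.4, 4.8]
finger_gap: 0.0554
```

Emit:
carry_out:
  deltas:
    - [0.5,[0,0,0],0.11]
    - [0.5,[0,0,0],0.22]
    - [0.5,[0,0,0],0.33]
    - [0.5,[0,0,0],0.44]
    - [0.5,[0,0,0],0.55]
    - [0.5,[0,0,0],0.66]
    - [0.5,[0,0,0],0.77]
    - [0.5,[0,0,0],0.88]
    - [0.5,[0,0,0],0.99]
    - [0.5,[0,0,0],1.1]
    - [0.5,[0,0,0],1.21]
    - [0.5,[0,0,0],1.32]
    - [0.5,[0,0,0],1.43]
    - [0.5,[0,0,0],1.54]
    - [0.5,[0,0,0],1.65]
    - [0.5,[0,0,0],1.76]
    - [0.5,[0,0,0],1.87]
    - [0.5,[0,0,0],2.0]
    - [0.5,[0,0,0],2.0]
    - [0.5,[0,0,0],2.0]

```text
t: 6.85
ee_pos: [0.6923, -0.0241, 0.0527]
orientation: [3.141, 0.002, 0.528]
ft_force: [-2.5, -4.1, 2.5]
finger_gap: 0.0558
```

Emit:
carry_out:
  deltas:
    - [1,[0,0,0],0]
    - [1,[0,0,0],0]
    - [1,[0,0,0],0]
    - [1,[0,0,0],0]
    - [1,[0,0,0],0]
    - [1,[0,0,0],0]
    - [1,[0,0,-2],0]
    - [1,[0,0,-5],0]
    - [1,[0,0,-8],0]
    - [1,[0,0,-11],-0.1]
    - [1,[0,0,-11],-0.1]
    - [1,[0,0,-11],-0.1]

```text
t: 8.05
ee_pos: [0.6932, -0.0228, 0.1633]
orientation: [3.141, -0.001, 0.628]
ft_force: [-0.2, 0.5, -0.7]
finger_gap: 0.088
```

```bash
python3 - <<'E'
from h import *
s=ctrl.get_state();print(s["t"],np.round(s["qpos"],3),s["ee_pos"],s["orientation"])
c=take("wrist","w2")
u,v=proj(c,(.692,-.024,.078)).astype(int);print(u,v)
i=c["f"][v-60:v+60,u-80:u+80,::-1];print(u-80,v-60)
cv2.imwrite("pics/w2c.png",cv2.resize(i,None,fx=5,fy=5,interpolation=cv2.INTER_CUBIC))
E
```

```text
8.05 [ 0.045  0.58  -0.126  1.47   0.077  1.095 -1.039] [ 0.69321839 -0.02275341  0.163269  ] [ 3.14081439e+00 -1.20428297e-03  6.27748258e-01]
318 206
238 146
```

View pics/w2c.png

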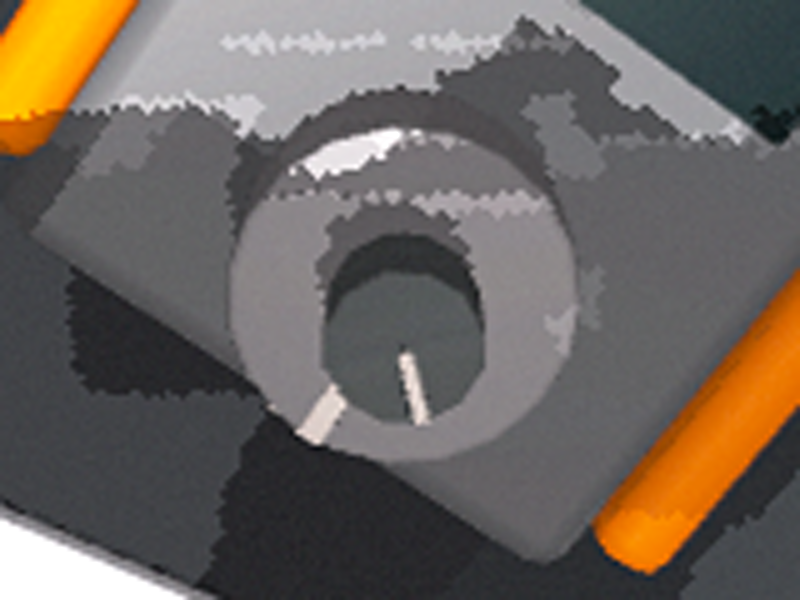

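```bash
python3 - <<'E'
from h import *
c=take("wrist")
P=lambda x,y,z:cast(c,(238+x/5,146+y/5),z)
an=lambda p,q:np.arctan2(*(q-p)[:2][::-1])
k=P(404,294,.078);l1=P(313,440,.078);l0=P(338,395,.078);print(k,an(k,l1),an(l0,l1))
it,im=P(405,347,.099),P(422,425,.099);print("inner",it,an(it,im))
r=[P(70,75,.05),P(5,150,.05)]
# panel's near edge direction
e0,e1=P(60,250,.045),P(520,560,.045);print("edge",an(e0,e1)+np.pi/2,an(P(45,230,.045),P(150,20,.045)))
E
```

```text
[ 0.69284064 -0.02288444  0.078     ] -3.0487495913459863 -3.0011469650138642
inner [ 0.69213937 -0.02350424  0.099     ] -2.3127020525813013
edge -0.008274847204620128 0.1289609381751554
```

Emit:
carry_out:
  deltas:
    - [1,[0,0,0],-0.14]
    - [1,[0,0,0],-0.28]
    - [1,[0,0,0],-0.42]
    - [1,[0,0,0],-0.56]
    - [1,[0,0,0],-0.7]
    - [1,[0,0,0],-0.84]
    - [1,[0,0,0],-0.9]
    - [1,[0,0,0],-0.9]
    - [1,[0,0,0],-0.9]

```text
t: 9.05
ee_pos: [0.6924, -0.0228, 0.1614]
orientation: [-3.14, -0.0, 1.526]
ft_force: [-0.0, 0.7, 0.4]
finger_gap: 0.0875
```

```bash
python3 - <<'E'
from h import *
s=ctrl.get_state();print(s["t"],s["ee_pos"],s["orientation"])
c=take("wrist","w3")
u,v=proj(c,(.685,-.024,.07)).astype(int)
i=c["f"][v-60:v+60,u-80:u+80,::-1];print(u-80,v-60)
cv2.imwrite("pics/w3c.png",cv2.resize(i,None,fx=5,fy=5,interpolation=cv2.INTER_CUBIC))
E
```

```text
9.05 [ 0.69241089 -0.02275799  0.16139522] [-3.13972125e+00 -7.74996268e-05  1.52637357e+00]
228 144
```

View pics/w3c.png

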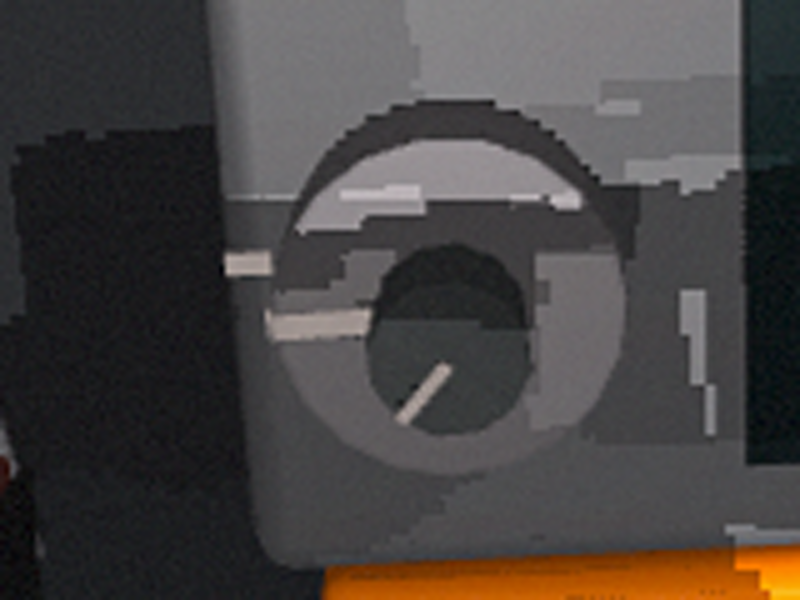

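```bash
python3 - <<'E'
from h import *
c=take("wrist")
P=lambda x,y,z:cast(c,(228+x/5,144+y/5),z)
an=lambda p,q:np.arctan2(*(q-p)[:2][::-1])
k=P(450,306,.078);l1=P(272,326,.078);l0=P(368,321,.078);i0,i1=P(226,264,.045),P(270,264,.045)
kk=(k+P(448,340,.099))/2
print(k,P(448,340,.099),"line",an(k,l1)%6.283,an(l0,l1)%6.283,an(kk,l1)%6.283,"index",i0,an(k,i0)%6.283,an(i1,i0)%6.283,an(kk,i0)%6.283)
print("panel edges",an(P(745,465,.045),P(742,60,.045))-np.pi/2,an(P(330,572,.05),P(730,550,.05)))
print("inner",an(P(448,340,.099),P(400,420,.099)))
E
```

```text
[ 0.69292028 -0.02266486  0.078     ] [ 0.69273191 -0.02069179  0.099     ] line 3.213797880279299 3.1508440400400577 3.249507500559727 index [ 0.65390368 -0.02428236  0.045     ] 3.1828404050460093 3.0960052142738226 3.208211079427513
panel edges 0.013100072572619359 0.015534378903317471
inner -2.1312356754755255
```

The ring line is within about 0.04 rad of the index mark, and the inner mark is unchanged within measuring noise. I'll regrip and trim by 0.04.

Emit:
carry_out:
  deltas:
    - [1,[-0.1,0,4],0]
    - [1,[-0.1,0,8],0]
    - [1,[-0.1,0,10],0]
    - [1,[-0.1,0,10.8],0]
    - [1,[-0.1,0,10.8],0]
    - [0.5,[-0.1,0,10.8],0]
    - [0.5,[-0.1,0,10.8],0]
    - [0.5,[-0.1,0,10.8],0]
    - [0.5,[-0.1,0,10.8],0]
    - [0.5,[-0.1,0,10.8],0]
    - [0.5,[-0.1,0,10.8],0]
    - [0.5,[-0.1,0,10.8],0]
    - [0.5,[-0.1,0,10.8],0.02]
    - [0.5,[-0.1,0,10.8],0.04]
    - [0.5,[-0.1,0,10.8],0.04]
    - [0.5,[-0.1,0,10.8],0.04]
    - [0.5,[-0.1,0,10.8],0.04]
  grip_force: 20

```text
t: 10.85
ee_pos: [0.6922, -0.0237, 0.0554]
orientation: [-3.14, 0.0, 1.489]
ft_force: [-3.5, -0.5, 5.7]
finger_gap: 0.0554
```

Emit:
carry_out:
  deltas:
    - [1,[0,0,0],0]
    - [1,[0,0,0],0]
    - [1,[0,0,0],0]
    - [1,[0,0,0],0]
    - [1,[0,0,0],0]
    - [1,[0,0,0],0]
    - [1,[0,0,-2],0]
    - [1,[0,0,-5],0]
    - [1,[0,0,-8],0]
    - [1,[0,0,-10.8],0]
    - [1,[0,0,-10.8],0]
    - [1,[0,0,-10.8],0]

```text
t: 12.05
ee_pos: [0.6932, -0.0237, 0.1632]
orientation: [3.14, 0.0, 1.489]
ft_force: [-0.4, -0.4, -0.9]
finger_gap: 0.0883
```

```bash
python3 - <<'E'
from h import *
c=take("wrist","w4")
# white line masks near ring
hsv=cv2.cvtColor(c["f"],cv2.COLOR_RGB2HSV)
u,v=proj(c,(.685,-.024,.07)).astype(int)
print(u-80,v-60)
i=c["f"][v-60:v+60,u-80:u+80,::-1]
cv2.imwrite("pics/w4c.png",cv2.resize(i,None,fx=5,fy=5,interpolation=cv2.INTER_CUBIC))
E
```

```text
227 142
```

View pics/w4c.png

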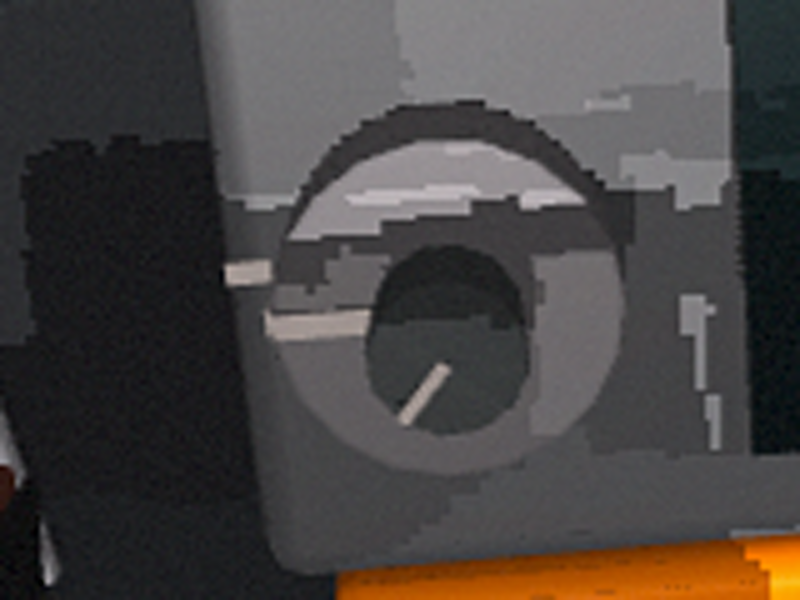

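The ring line now points straight at the index mark and the inner mark looks unmoved. Next is the plate.

Emit:
carry_out:
  deltas:
    - [1,[0,0,-3],0]
    - [1,[0,-3,-6],-0.05]
    - [1,[0.5,-7,-8],-0.1]
    - [1,[1,-11,-8],-0.15]
    - [1,[1.4,-15,-8],-0.2]
    - [1,[1.4,-19,-8],-0.256]
    - [1,[1.4,-22,-8],-0.256]
    - [1,[1.4,-22,-8],-0.256]
    - [1,[1.4,-22,-8],-0.256]
    - [1,[1.4,-22,-8],-0.256]

```text
t: 13.1
ee_pos: [0.4756, 0.0081, 0.2422]
orientation: [-3.141, -0.0, 1.744]
ft_force: [0.0, 0.2, -0.7]
finger_gap: 0.0875
```

```bash
python3 - <<'E'
from h import *
s=ctrl.get_state();print(s["t"],s["ee_pos"],s["orientation"],s["qpos"])
c=take("wrist","w5")
E
```

```text
13.1 [0.47557741 0.00809964 0.24216928] [-3.14128774e+00 -3.89861585e-04  1.74438358e+00] [ 0.28525947  0.17000169 -0.4534923   1.8948626   0.08302922  1.09534569
 -0.02705045]
```

View pics/w5.png

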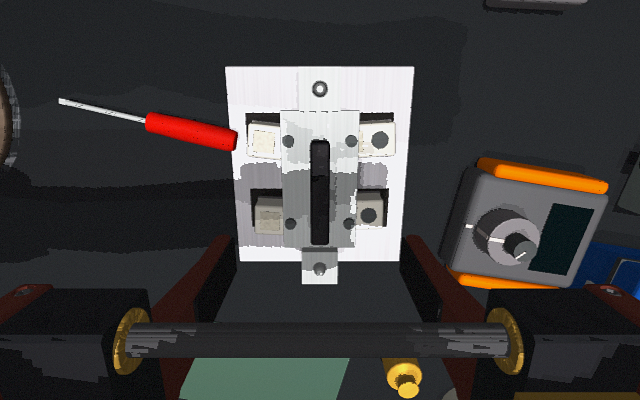

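The view is centred on the nest. The handle runs from (320,140) to (320,245), the pins are at (320,89) and (319,268), and four modules are visible.

```bash
python3 - <<'E'
from h import *
np.set_printoptions(precision=4,suppress=True)
c=take("wrist");a=take("scene");b=take("side")
def dark(q,roi):
    hsv=cv2.cvtColor(q["f"],cv2.COLOR_RGB2GRAY);x0,y0,x1,y1=roi
    m=cv2.inRange(hsv[y0:y1,x0:x1],0,55);cs,_=cv2.findContours(m,0,1);k=max(cs,key=cv2.contourArea)
    r=cv2.minAreaRect(k);return r,np.array(r[0])+[x0,y0]
r,p=dark(c,(306,130,340,255));print(r,p)
h=cast(c,p,.108);print("handle",h)
for e in((320,141),(320,244)):print(cast(c,e,.108))
print("pins",cast(c,(320,88.5),.08),cast(c,(319.5,268),.08))
print("nest L/R",cast(c,(226,67),.008),cast(c,(414,67),.008),cast(c,(239,262),.008),cast(c,(401,261),.008))
print(proj(a,h),proj(b,h))
E
```

```text
((13.499998092651367, 62.49999237060547), (18.999996185302734, 102.99998474121094), 0.0) [319.5 192.5]
handle [0.4784 0.004  0.108 ]
[0.4707 0.0504 0.108 ]
[ 0.4878 -0.0469  0.108 ]
pins [0.4633 0.094  0.08  ] [ 0.4947 -0.0878  0.08  ]
nest L/R [0.3576 0.0995 0.008 ] [0.5617 0.1349 0.008 ] [ 0.3963 -0.1365  0.008 ] [ 0.6054 -0.0988  0.008 ]
[307.9705 183.3128] [349.01   211.9185]
```

Emit:
carry_out:
  deltas:
    - [0.5,[-0.5,0.2,4],0]
    - [0.5,[-0.5,0.2,8],0]
    - [0.5,[-0.5,0.2,12],0]
    - [0.5,[-0.5,0.2,14.5],0]
    - [0.5,[-0.5,0.2,15.9],0]
    - [0.5,[-0.5,0.2,15.9],0]
    - [0.5,[-0.5,0.2,15.9],0]
    - [0.5,[-0.5,0.2,15.9],0]
    - [0,[-0.5,0.2,15.9],0]
    - [0,[-0.5,0.2,15.9],0]
    - [0,[-0.5,0.2,15.9],0]
    - [0,[-0.5,0.2,15.9],0]
    - [0,[-0.5,0.2,15.9],0]
    - [0,[-0.5,0.2,15.9],0]
    - [0,[-0.5,0.2,15.9],0]
    - [0,[-0.5,0.2,15.9],0]
    - [0,[-0.5,0.2,15.9],0]
  grip_force: 50

```text
t: 15.0
ee_pos: [0.478, 0.0037, 0.084]
orientation: [3.141, 0.0, 1.745]
ft_force: [-0.1, -0.6, 5.9]
finger_gap: 0.0177
```

Emit:
carry_out:
  deltas:
    - [0,[0,0,-0.2],0]
    - [0,[0,0,-0.4],0]
    - [0,[0,0,-0.6],0]
    - [0,[0,0,-0.9],0]
    - [0,[0,0,-1.2],0]
    - [0,[0,0,-1.5],0]
    - [0,[0,0,-1.8],0]
    - [0,[0,0,-2.1],0]
    - [0,[0,0,-2.4],0]
    - [0,[0,0,-2.7],0]
    - [0,[0,0,-3.0],0]
    - [0,[0,0,-3.4],0]
    - [0,[0,0,-3.8],0]
    - [0,[0,0,-4.2],0]
    - [0,[0,0,-4.6],0]
    - [0,[0,0,-5],0]
    - [0,[0,0,-5.5],0]
    - [0,[0,0,-6],0]
    - [0,[0,0,-6],0]
    - [0,[0,0,-6],0]

```text
t: 17.0
ee_pos: [0.4777, 0.0036, 0.1437]
orientation: [3.141, 0.0, 1.745]
ft_force: [0.2, 0.3, -4.8]
finger_gap: 0.0174
```

Emit:
carry_out:
  deltas:
    - [0,[-0.8,-0.3,0],0.04]
    - [0,[-2,-0.8,0],0.1]
    - [0,[-4,-1.5,0],0.2]
    - [0,[-6,-2.3,0],0.32]
    - [0,[-8,-3,0],0.44]
    - [0,[-10,-3.8,0],0.56]
    - [0,[-12,-4.5,0],0.68]
    - [0,[-14,-5.3,0],0.8]
    - [0,[-16,-6,0],0.92]
    - [0,[-18,-6.8,0],1.04]
    - [0,[-20,-7.5,0],1.16]
    - [0,[-22,-8.3,0],1.28]
    - [0,[-24,-9,0],1.4]
    - [0,[-26,-9.8,0],1.52]
    - [0,[-28,-10.5,0],1.64]
    - [0,[-29.5,-11.1,0],1.74]
    - [0,[-30.3,-11.4,0],1.79]
    - [0,[-30.6,-11.5,0],1.806]
    - [0,[-30.6,-11.5,0],1.806]
    - [0,[-30.6,-11.5,0],1.806]

```text
t: 19.0
ee_pos: [0.4175, -0.3167, 0.1435]
orientation: [-3.141, 0.0, -0.059]
ft_force: [-0.4, 0.3, -5.7]
finger_gap: 0.0176
```

```bash
python3 - <<'E'
from h import *
s=ctrl.get_state();print(s["t"],s["ee_pos"],s["orientation"],s["qpos"],s["ft_force"],s["finger_gap"])
b=take("side","s2");w=take("wrist")
cv2.imwrite("pics/p2.png",np.vstack([b["f"][60:300,200:640],w["f"][:,100:540][80:360]])[:,:,::-1])
E
```

```text
19.0 [ 0.41749914 -0.31673327  0.14353159] [-3.14098629e+00  1.80104588e-04 -5.92047186e-02] [ 0.5149637   0.32678128  0.05170156  1.93168168 -0.02202576  0.88410584
 -1.05209452] [-0.39968984  0.25982198 -5.70640567] 0.017625640773437
```

View pics/p2.png

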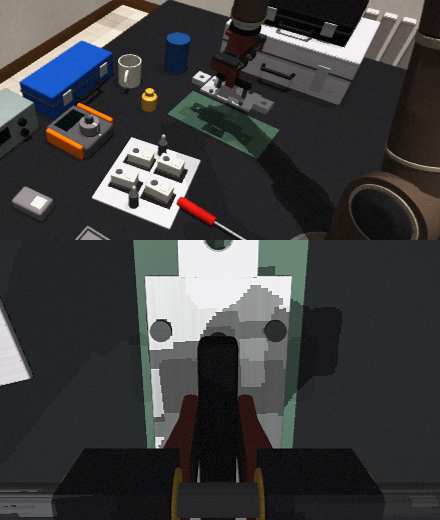

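Emit:
carry_out:
  deltas:
    - [0,[0,0,1],0]
    - [0,[0,0,2.5],0]
    - [0,[0,0,4],0]
    - [0,[0,0,5.5],0]
    - [0,[0,0,7],0]
    - [0,[0,0,8.2],0]
    - [0,[0,0,9],0]
    - [0,[0,0,9.5],0]
    - [0,[0,0,9.9],0]
    - [0,[0,0,10.2],0]
    - [0,[0,0,10.4],0]
    - [0,[0,0,10.6],0]
    - [0,[0,0,10.7],0]
    - [0,[0,0,10.8],0]
    - [0,[0,0,10.8],0]
    - [0,[0,0,10.8],0]

```text
t: 20.7
ee_pos: [0.4174, -0.3176, 0.0357]
orientation: [3.141, -0.0, -0.061]
ft_force: [0.7, -1.4, -5.8]
finger_gap: 0.0177
```

Emit:
carry_out:
  deltas:
    - [0,[0,0,0.1],0]
    - [0,[0,0,0.15],0]
    - [0,[0,0,0.2],0]
    - [0,[0,0,0.2],0]
    - [0,[0,0,0.2],0]

```text
t: 21.2
ee_pos: [0.4175, -0.3179, 0.0349]
orientation: [3.141, -0.001, -0.062]
ft_force: [-3.6, 2.7, 9.8]
finger_gap: 0.0178
```

Emit:
carry_out:
  deltas:
    - [0.6,[0,0,0],0]
    - [0.6,[0,0,0],0]
    - [0.6,[0,0,0],0]
    - [0.6,[0,0,0],0]
    - [0.6,[0,0,0],0]
    - [0.6,[0,0,0],0]
    - [0.6,[0,0,-2],0]
    - [0.6,[0,0,-5],0]
    - [0.6,[0,0,-9],0]
    - [0.6,[0,0,-13],0]
    - [0.6,[0,0,-17],0]
    - [0.6,[0,0,-20],0]
    - [0.6,[0,0,-20],0]

```text
t: 22.5
ee_pos: [0.4192, -0.3189, 0.2381]
orientation: [3.138, -0.007, -0.061]
ft_force: [0.9, -0.1, 0.1]
finger_gap: 0.0522
```

Emit:
carry_out:
  deltas:
    - [0.7,[0,-2,0],-0.1]
    - [0.7,[1,-5,0],-0.2]
    - [0.7,[2,-9,0],-0.3]
    - [0.7,[3,-13,0],-0.42]
    - [0.7,[3,-17,0],-0.54]
    - [0.7,[4,-21,0],-0.66]
    - [0.7,[4,-25,0],-0.78]
    - [0.7,[4,-29,0],-0.9]
    - [0.7,[4,-32,0],-1.02]
    - [0.7,[4,-32,0],-1.14]
    - [0.7,[4,-32,0],-1.26]
    - [0.7,[4,-32,0],-1.38]
    - [0.7,[4,-32,0],-1.5]
    - [0.7,[4,-32,0],-1.62]
    - [0.7,[4,-32,0],-1.74]
    - [0.7,[4,-32,0],-1.806]
    - [0.7,[4,-32,0],-1.806]
    - [0.7,[4,-32,0],-1.806]

```text
t: 24.3
ee_pos: [0.4765, -0.0007, 0.2331]
orientation: [-3.141, -0.0, 1.743]
ft_force: [-0.2, 0.1, 0.3]
finger_gap: 0.0612
```

```bash
python3 - <<'E'
from h import *
s=ctrl.get_state();print(s["t"],s["ee_pos"],s["orientation"],s["qpos"])
w=take("wrist","w6");b=take("side","s3")
cv2.imwrite("pics/p3.png",np.vstack([cv2.resize(w["f"],None,fx=.98,fy=.98),b["f"][100:300][:,:627]])[:,:,::-1])
E
```

```text
24.3 [ 0.47653334 -0.00068026  0.23305062] [-3.14072997e+00 -2.93653030e-04  1.74258895e+00] [ 2.37274088e-01  1.73373948e-01 -3.80026655e-01  1.90894283e+00
  7.25772536e-02  1.07340424e+00 -5.16869893e-04]
```

View pics/p3.png

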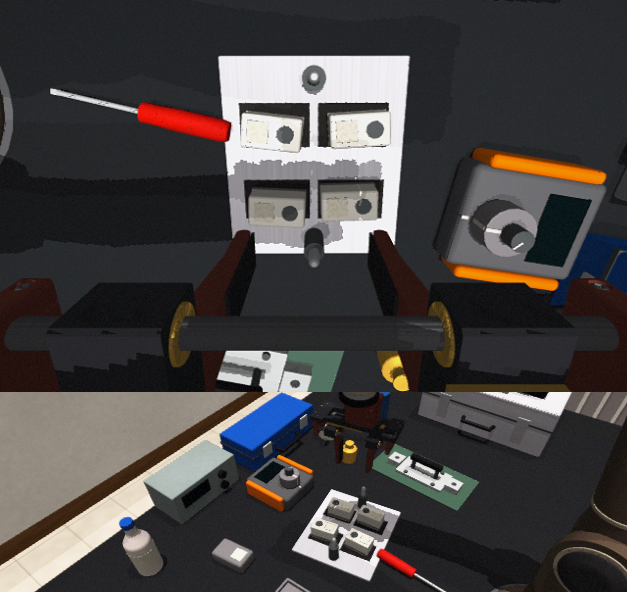

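The plate lies on the mat, and four modules are visible: roughly (277,133), (366,132), (283,208) and (356,203) in the full wrist frame. I'll crop to find the corners.

```bash
python3 - <<'E'
import cv2
i=cv2.imread("pics/w6.png")[95:240,235:410]
i=cv2.resize(i,None,fx=4,fy=4,interpolation=cv2.INTER_CUBIC)
i=cv2.convertScaleAbs(i,alpha=1.0)
cv2.imwrite("pics/w6c.png",i)
E
```

View pics/w6c.png

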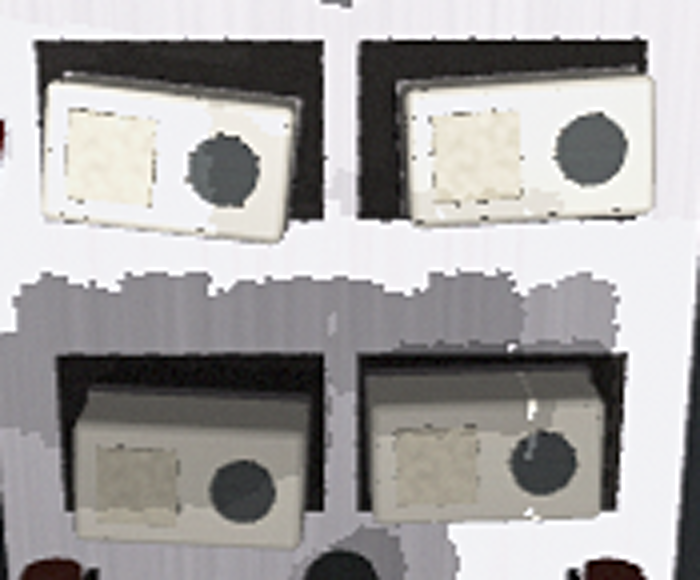

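```bash
cat >> h.py <<'E'
def circ(c,roi):
    x0,y0,x1,y1=roi;g=cv2.cvtColor(c["f"],cv2.COLOR_RGB2GRAY)[y0:y1,x0:x1]
    cs,_=cv2.findContours(cv2.inRange(g,0,100),0,1);o=[]
    for k in cs:
        A=cv2.contourArea(k);(x,y),r=cv2.minEnclosingCircle(k)
        if A>60 and A>.7*np.pi*r*r:o.append((round(x+x0,1),round(y+y0,1),round(r,1)))
    return o
E
python3 - <<'E'
from h import *
np.set_printoptions(precision=4,suppress=True)
s=ctrl.get_state();w=take("wrist")
Q=dict(TL=[(48,82),(298,103),(283,241),(44,217)],TR=[(408,88),(652,76),(654,212),(412,224)],BL=[(79,421),(306,430),(302,547),(78,539)],BR=[(371,403),(604,402),(601,514),(370,522)])
for n,q in Q.items():
    P=np.float32([cast(w,(235+x/4,95+y/4),.048)[:2] for x,y in q]);r=cv2.minAreaRect(P)
    d=(P[1]-P[0]+P[2]-P[3])/2;print(n,P.mean(0),"yaw",np.arctan2(d[1],d[0]),"len",np.linalg.norm(d),np.linalg.norm(P[3]+P[2]-P[0]-P[1])/2)
print(circ(w,(235,95,410,240)))
c=circ(w,(235,95,410,240));b=take("side");a=take("scene")
for x,y,r in c:
    X=cast(w,(x,y),.048);print(X,r,proj(b,X),proj(a,X))
E
```

```text
TL [0.4291 0.0329] yaw 0.07919842 len 0.06261288 0.034785714
TR [0.5201 0.0514] yaw 0.21948183 len 0.061979223 0.03437698
BL [ 0.4472 -0.0534] yaw 0.13050884 len 0.06206415 0.034514073
BR [ 0.5258 -0.0328] yaw 0.19164403 len 0.06348841 0.033509012
[(295.0, 217.0, 8.1), (370.1, 210.1, 8.1), (381.6, 131.5, 8.8)]
[ 0.4605 -0.052   0.048 ] 8.1 [365.3896 217.7274] [285.9429 205.4486]
[ 0.5404 -0.0301  0.048 ] 8.1 [335.3184 209.8456] [308.2491 218.7025]
[0.5336 0.055  0.048 ] 8.8 [318.6204 230.9159] [335.6977 207.8031]
```

Emit:
carry_out:
  deltas:
    - [0.7,[1,1,0],0.14]
    - [0.7,[2,2.5,0],0.28]
    - [0.7,[3,4,0],0.42]
    - [0.7,[4.4,5.2,2],0.56]
    - [0.7,[4.4,5.2,4],0.7]
    - [0.7,[4.4,5.2,6],0.84]
    - [0.7,[4.4,5.2,8],0.98]
    - [0.7,[4.4,5.2,9],1.12]
    - [0.7,[4.4,5.2,9],1.26]
    - [0.7,[4.4,5.2,9],1.4]
    - [0.7,[4.4,5.2,9],1.524]
    - [0.7,[4.4,5.2,9],1.524]
    - [0.7,[4.4,5.2,9],1.524]
    - [0.7,[4.4,5.2,9],1.524]

```text
t: 25.95
ee_pos: [0.5205, 0.0518, 0.1437]
orientation: [-3.142, -0.0, 0.224]
ft_force: [0.1, 0.2, 0.1]
finger_gap: 0.0617
```

```bash
python3 - <<'E'
from h import *
np.set_printoptions(precision=4,suppress=True)
s=ctrl.get_state();print(s["t"],s["ee_pos"],s["orientation"],s["qpos"])
w=take("wrist","w7");c=circ(w,(150,20,500,330));print(c,proj(w,(.5336,.055,.048)))
# earlier rays
import plant
E
python3 - <<'E'
import sys;sys.path.insert(0,'.')
from h import *
w=take("wrist")
# rebuild pose of picture w6
T=np.eye(4);T[:3,:3]=Ro.from_euler("xyz",[-3.14073,-.000294,1.742589]).as_matrix();T[:3,3]=[.476533,-.00068,.233051]
H=np.array(cams.get_image("wrist")["hand_eye"]);C=T@H;o=dict(K=w["K"],R=C[:3,:3],e=C[:3,3])
for x,y,r in circ(w,(150,20,500,330)):
    print((x,y),[np.round(tri([(w,(x,y)),(o,p)]),4) for p in((381.6,131.5),(370.1,210.1))])
E
```

```text
25.95 [0.5205 0.0518 0.1437] [-3.1416 -0.0001  0.2236] [-0.0728  0.3321 -0.1464  1.9236  0.0612  0.89   -1.5971]
[(319.6, 287.0, 9.8), (423.3, 198.2, 11.5), (319.2, 183.5, 11.7)] [318.5114 184.0246]
(319.6, 287.0) [array([0.5104, 0.0561, 0.1587]), array([0.5135, 0.0315, 0.1754])]
(423.3, 198.2) [array([0.5389, 0.0309, 0.1238]), array([ 0.5396, -0.0316,  0.0439])]
(318.9, 183.5) [array([0.5329, 0.0543, 0.0436]), array([0.5364, 0.0281, 0.1279])]
```

Emit:
carry_out:
  deltas:
    - [0.7,[0,0,4],0]
    - [0.7,[0,0,8],0]
    - [0.7,[0,0,11],0]
    - [0.7,[0,0,12.5],0]
    - [0.7,[0,0,12.5],0]
    - [0.7,[0,0,12.5],0]
    - [0,[0,0,12.5],0]
    - [0,[0,0,12.5],0]
    - [0,[0,0,12.5],0]
    - [0,[0,0,12.5],0]
    - [0,[0,0,12.5],0]
    - [0,[0,0,12.5],0]
    - [0,[0,0,12.5],0]
    - [0,[0,0,11.5],0]
    - [0,[0,0,9.5],0]
    - [0,[0,0,6.5],0]
    - [0,[0,0,3.5],0]
    - [0,[0,0,1.5],0]
    - [0,[0,0,1.5],0]
  grip_force: 30

```text
t: 28.0
ee_pos: [0.5221, 0.0521, 0.1318]
orientation: [3.141, -0.005, 0.221]
ft_force: [-0.3, -0.7, -1.6]
finger_gap: 0.0359
```

Emit:
carry_out:
  deltas:
    - [0,[0,-1,0],0.02]
    - [0,[0,-3,0],0.06]
    - [0,[0,-6,0],0.1]
    - [0,[-0.2,-9,0],0.14]
    - [0,[-0.2,-12,0],0.18]
    - [0,[-0.2,-15,0],0.208]
    - [0,[-0.2,-18,0],0.208]
    - [0,[-0.2,-21,0],0.208]
    - [0,[-0.2,-24,0],0.208]
    - [0,[-0.2,-27,0],0.208]
    - [0,[-0.2,-29.4,0],0.208]
    - [0,[-0.2,-30.4,0],0.208]
    - [0,[-0.2,-30.4,0],0.208]
    - [0,[-0.2,-30.4,0],0.208]

```text
t: 29.4
ee_pos: [0.4521, 0.3463, 0.128]
orientation: [3.14, 0.001, 0.012]
ft_force: [0.3, -1.0, -1.4]
finger_gap: 0.036
```

Emit:
carry_out:
  deltas:
    - [0,[0,0,2],0]
    - [0,[0,0,4.5],0]
    - [0,[0,0,7],0]
    - [0,[0,0,9],0]
    - [0,[0,0,10.2],0]
    - [0,[0,0,10.7],0]
    - [0,[0,0,11],0]
    - [0,[0,0,11.2],0]
    - [0,[0,0,11.3],0]
    - [0,[0,0,11.3],0]

```text
t: 30.4
ee_pos: [0.4524, 0.3481, 0.0164]
orientation: [-3.141, -0.001, 0.013]
ft_force: [0.1, -1.2, 1.5]
finger_gap: 0.0359
```

Emit:
carry_out:
  deltas:
    - [0.65,[0,0,0],0]
    - [0.65,[0,0,0],0]
    - [0.65,[0,0,0],0]
    - [0.65,[0,0,0],0]
    - [0.65,[0,0,-2],0]
    - [0.65,[0,0,-5],0]
    - [0.65,[0,0,-9],0]
    - [0.65,[0,0,-12.5],0]
    - [0.65,[0,4,-13],-0.02]
    - [0.65,[-1,8,-13],-0.04]
    - [0.65,[-1,12,-13],-0.06]
    - [0.65,[-2,16,-13],-0.066]
    - [0.65,[-2.7,20,-13],-0.066]
    - [0.65,[-2.7,24,-13],-0.066]
    - [0.65,[-2.7,28,-13],-0.066]
    - [0.65,[-2.7,31.4,-13],-0.066]
    - [0.65,[-2.7,31.4,-13],-0.066]
    - [0.65,[-2.7,31.4,-13],-0.066]
    - [0.65,[-2.7,31.4,-13],-0.066]

```text
t: 32.3
ee_pos: [0.429, 0.0348, 0.1457]
orientation: [-3.141, -0.0, 0.08]
ft_force: [0.6, 0.6, -0.3]
finger_gap: 0.0568
```

```bash
python3 - <<'E'
from h import *
np.set_printoptions(precision=4,suppress=True)
s=ctrl.get_state();print(s["t"],s["ee_pos"],s["orientation"],s["finger_gap"])
w=take("wrist","w8");print([(k,cast(w,k[:2],.048)) for k in circ(w,(150,20,500,330))])
q=cast(take("side"),(300,335),.005)
E
```

```text
32.3 [0.429  0.0348 0.1457] [-3.1412 -0.0003  0.0802] 0.0567843845452604
[((432.2, 169.8, 11.9), array([ 0.4604, -0.0524,  0.048 ]))]
```

```bash
python3 - <<'E'
from h import *
w=take("wrist");o=cast
u,v=proj(w,(.4427,.0335,.048));g=cv2.cvtColor(w["f"],cv2.COLOR_RGB2GRAY);u,v=int(u),int(v);print(u,v)
g=cv2.GaussianBlur(g,(3,3),0)
for t in(60,80,120,140):
  m=cv2.inRange(g,0,t)[v-30:v+30,u-30:u+30];n,l,st,ce=cv2.connectedComponentsWithStats(m);print(t,[(st[i].tolist(),(ce[i]+[u-30,v-30]).round(1),np.round(cast(w,ce[i]+[u-30,v-30],.048),4)) for i in range(1,n) if st[i][4]>150])
E
```

```text
321 183
60 [([0, 0, 51, 60, 646], array([299.7, 176.6]), array([0.4466, 0.0516, 0.048 ])), ([21, 20, 21, 21, 359], array([322.1, 183.2]), array([0.4426, 0.0334, 0.048 ]))]
80 [([0, 0, 52, 60, 758], array([301.4, 175.7]), array([0.4474, 0.0503, 0.048 ])), ([20, 19, 23, 23, 397], array([322.2, 183.3]), array([0.4425, 0.0333, 0.048 ]))]
120 [([0, 0, 60, 60, 2260], array([317.9, 178.6]), array([0.4462, 0.0371, 0.048 ]))]
140 [([0, 0, 60, 60, 3074], array([320.6, 179.3]), array([0.4457, 0.0349, 0.048 ])), ([16, 50, 29, 10, 270], array([320.7, 207.8]), array([0.4219, 0.0328, 0.048 ]))]
```

Emit:
carry_out:
  deltas:
    - [0.65,[0,0.2,4],0]
    - [0.65,[0,0.2,8],0]
    - [0.65,[0,0.2,11],0]
    - [0.65,[0,0.2,12.7],0]
    - [0.65,[0,0.2,12.7],0]
    - [0.65,[0,0.2,12.7],0]
    - [0,[0,0.2,12.7],0]
    - [0,[0,0.2,12.7],0]
    - [0,[0,0.2,12.7],0]
    - [0,[0,0.2,12.7],0]
    - [0,[0,0.2,12.7],0]
    - [0,[0,0.2,12.7],0]
    - [0,[0,0.2,12.7],0]
    - [0,[0,0.2,11.7],0]
    - [0,[0,0.2,9.7],0]
    - [0,[0,0.2,6.7],0]
    - [0,[0,0.2,3.7],0]
    - [0,[0,0.2,1.7],0]
    - [0,[0,0.2,1.7],0]
  grip_force: 30

```text
t: 34.35
ee_pos: [0.4307, 0.0317, 0.1315]
orientation: [-3.141, -0.005, 0.079]
ft_force: [0.0, 0.4, -1.7]
finger_gap: 0.036
```

Emit:
carry_out:
  deltas:
    - [0,[0,-1,0],0.02]
    - [0,[-0.5,-3,0],0.04]
    - [0,[-1,-6,0],0.064]
    - [0,[-1.5,-9,0],0.064]
    - [0,[-2,-12,0],0.064]
    - [0,[-2.5,-15,0],0.064]
    - [0,[-3,-18,0],0.064]
    - [0,[-3.5,-21,0],0.064]
    - [0,[-4,-24,0],0.064]
    - [0,[-4.5,-27,0],0.064]
    - [0,[-5,-30,0],0.064]
    - [0,[-5.3,-31.8,0],0.064]
    - [0,[-5.3,-31.8,0],0.064]
    - [0,[-5.3,-31.8,0],0.064]

```text
t: 35.75
ee_pos: [0.3507, 0.3436, 0.1277]
orientation: [3.14, 0.001, 0.016]
ft_force: [0.5, -0.9, -1.0]
finger_gap: 0.0358
```

Emit:
carry_out:
  deltas:
    - [0,[0,0,2],0]
    - [0,[0,0,4.5],0]
    - [0,[0,0,7],0]
    - [0,[0,0,9],0]
    - [0,[0,0,10.2],0]
    - [0,[0,0,10.7],0]
    - [0,[0,0,11],0]
    - [0,[0,0,11.2],0]
    - [0,[0,0,11.3],0]
    - [0,[0,0,11.3],0]

```text
t: 36.75
ee_pos: [0.3516, 0.3446, 0.0165]
orientation: [-3.141, -0.001, 0.015]
ft_force: [-1.0, -0.9, 2.9]
finger_gap: 0.0357
```

Emit:
carry_out:
  deltas:
    - [0.65,[0,0,0],0]
    - [0.65,[0,0,0],0]
    - [0.65,[0,0,0],0]
    - [0.65,[0,0,0],0]
    - [0.65,[0,0,-2],0]
    - [0.65,[0,0,-6],0]
    - [0.65,[0,0,-10],0]
    - [0.65,[0.5,1,-13],0]
    - [0.65,[2,5,-13],-0.02]
    - [0.65,[4,9,-13],-0.04]
    - [0.65,[6,13,-13],-0.06]
    - [0.65,[8,18,-13],-0.09]
    - [0.65,[10,23,-13],-0.12]
    - [0.65,[12,27,-13],-0.15]
    - [0.65,[14,32,-13],-0.176]
    - [0.65,[16,36,-13],-0.176]
    - [0.65,[16.8,38.1,-13],-0.176]
    - [0.65,[16.8,38.1,-13],-0.176]
    - [0.65,[16.8,38.1,-13],-0.176]
    - [0.65,[16.8,38.1,-13],-0.176]

```text
t: 38.75
ee_pos: [0.5243, -0.0324, 0.1455]
orientation: [-3.141, 0.0, 0.193]
ft_force: [-0.3, 0.2, 0.3]
finger_gap: 0.0573
```

```bash
cat >> h.py <<'E'
def near(w,X,r=35):
    u,v=proj(w,X).astype(int);g=cv2.GaussianBlur(cv2.cvtColor(w["f"],cv2.COLOR_RGB2GRAY),(3,3),0)
    for t in(45,60,80):
        n,l,st,ce=cv2.connectedComponentsWithStats(cv2.inRange(g,0,t)[v-r:v+r,u-r:u+r])
        print(t,(u,v),[(st[i][2:].tolist(),np.round(cast(w,ce[i]+[u-r,v-r],.048)[:2],4)) for i in range(1,n) if 200<st[i][4]<700 and max(st[i][2:4])<35])
E
python3 - <<'E'
from h import *
s=ctrl.get_state();print(s["t"],s["ee_pos"],s["orientation"],s["finger_gap"])
w=take("wrist","w9");near(w,(.5404,-.0301,.048));near(w,(.4605,-.052,.048))
E
```

```text
38.75 [ 0.52432614 -0.03241379  0.1455311 ] [-3.14085076e+00  4.03417971e-04  1.92821915e-01] 0.05727736080500998
45 (np.int64(319), np.int64(180)) []
60 (np.int64(319), np.int64(180)) [([21, 21, 339], array([ 0.5403, -0.0302]))]
80 (np.int64(319), np.int64(180)) [([22, 23, 379], array([ 0.5402, -0.0301]))]
45 (np.int64(326), np.int64(272)) []
60 (np.int64(326), np.int64(272)) [([18, 17, 238], array([ 0.4606, -0.0523]))]
80 (np.int64(326), np.int64(272)) [([20, 17, 275], array([ 0.4607, -0.0522]))]
```

Emit:
carry_out:
  deltas:
    - [0.65,[0.1,0,4],0]
    - [0.65,[0.1,0,8],0]
    - [0.65,[0.1,0,11],0]
    - [0.65,[0.1,0,12.7],0]
    - [0.65,[0.1,0,12.7],0]
    - [0.65,[0.1,0,12.7],0]
    - [0,[0.1,0,12.7],0]
    - [0,[0.1,0,12.7],0]
    - [0,[0.1,0,12.7],0]
    - [0,[0.1,0,12.7],0]
    - [0,[0.1,0,12.7],0]
    - [0,[0.1,0,12.7],0]
    - [0,[0.1,0,12.7],0]
    - [0,[0.1,0,11.7],0]
    - [0,[0.1,0,9.7],0]
    - [0,[0.1,0,6.7],0]
    - [0,[0.1,0,3.7],0]
    - [0,[0.1,0,1.7],0]
    - [0,[0.1,0,1.7],0]
  grip_force: 30

```text
t: 40.7
ee_pos: [0.5276, -0.034, 0.1319]
orientation: [3.141, -0.005, 0.19]
ft_force: [1.5, -0.2, -2.0]
finger_gap: 0.0359
```

Emit:
carry_out:
  deltas:
    - [0,[0,-1,0],0.02]
    - [0,[-0.1,-3,0],0.06]
    - [0,[-0.2,-6,0],0.1]
    - [0,[-0.3,-9,0],0.14]
    - [0,[-0.5,-12,0],0.177]
    - [0,[-0.6,-15,0],0.177]
    - [0,[-0.8,-18,0],0.177]
    - [0,[-0.9,-21,0],0.177]
    - [0,[-1,-24,0],0.177]
    - [0,[-1.2,-27,0],0.177]
    - [0,[-1.3,-29.5,0],0.177]
    - [0,[-1.3,-30.8,0],0.177]
    - [0,[-1.3,-30.8,0],0.177]
    - [0,[-1.3,-30.8,0],0.177]
    - [0,[-1.3,-30.8,0],0.177]

```text
t: 42.2
ee_pos: [0.4551, 0.2643, 0.1284]
orientation: [3.14, 0.0, 0.012]
ft_force: [0.9, -0.4, -2.4]
finger_gap: 0.0361
```

```bash
python3 - <<'E'
from h import *
w=take("wrist","w10");near(w,(.466,.349,.045));near(w,(.3655,.346,.045))
E
```

```text
45 (np.int64(207), np.int64(190)) []
60 (np.int64(207), np.int64(190)) []
80 (np.int64(207), np.int64(190)) []
45 (np.int64(221), np.int64(304)) []
60 (np.int64(221), np.int64(304)) []
80 (np.int64(221), np.int64(304)) []
```

View pics/w10.png

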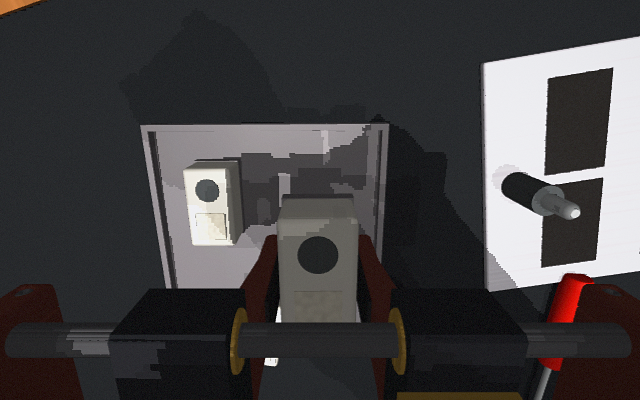

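The first module sits at (207,190) as expected. The second is hidden by the gripper, and a white patch shows at (272,345). I'll check it from the fixed cameras.

```bash
python3 - <<'E'
from h import *
w=take("wrist");print(cast(w,(272,345),.045),cast(w,(272,362),.01),proj(w,(.32,.345,.045)))
a=take("scene");b=take("side")
print(proj(a,(.3516,.345,.045)),proj(b,(.3516,.345,.045)),proj(a,(.452,.348,.045)),proj(b,(.452,.348,.045)))
A=cv2.resize(a["f"][130:220,310:450],None,fx=4,fy=4);B=cv2.resize(b["f"][250:400,180:420],None,fx=2.333,fy=2.333)
h=560;B=cv2.resize(b["f"][270:400,210:400],(560,383))
i=np.zeros((600,800,3),np.uint8);A=cv2.resize(a["f"][140:215,315:440],(400,240));i[:240,:400]=A;i[240:240+360,:526]=cv2.resize(b["f"][270:400,210:400],(526,360))
cv2.imwrite("pics/p4.png",i[:,:530,::-1])
E
```

```text
[0.32382151 0.30450313 0.045     ] [0.27211128 0.31061263 0.01      ] [226.56529533 348.18189058]
[381.49865873 155.46421345] [306.68750745 369.15617806] [402.64422523 168.45966327] [266.05157743 340.77340358]
```

View pics/p4.png

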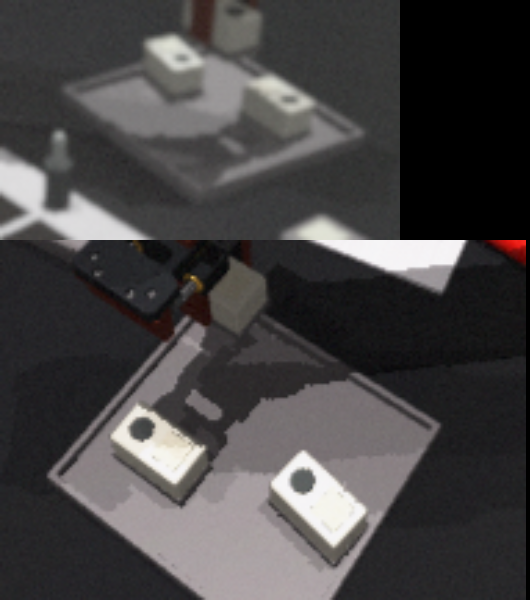

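```bash
python3 - <<'E'
from h import *
a=take("scene");b=take("side")
f=lambda x,y:cast(b,(210+x/2.768,270+(y-240)/2.769),.045)
q=[(303,452),(367,512),(335,550),(271,492)]
P=np.array([f(*p) for p in q]);print(P.round(4),P.mean(0));d=P[1]-P[0];print(np.arctan2(d[1],d[0]),np.linalg.norm(d),np.linalg.norm(P[3]-P[0]))
print("circ",f(303,481),"TRcirc",f(143,429))
print("TR",np.mean([f(*p) for p in((140,405),(207,458),(180,490),(112,437))],0))
print(cast(a,(315+175/3.2,140+55/3.2),.045))
E
```

```text
[[0.3576 0.2951 0.045 ]
 [0.2969 0.3037 0.045 ]
 [0.3006 0.3372 0.045 ]
 [0.359  0.3313 0.045 ]] [0.32852008 0.31681622 0.045     ]
3.0008890255833935 0.06128886476790912 0.03624104094935888
circ [0.34535471 0.312007   0.045     ] TRcirc [0.4627349  0.34920742 0.045     ]
TR [0.44417857 0.35237201 0.045     ]
[0.34267069 0.30462575 0.045     ]
```

The second module has been knocked to about (0.333, 0.314). It is still flat in the tray, so I'll place the remaining two clear of it.

Emit:
carry_out:
  deltas:
    - [0,[0.4,0,0],0]
    - [0,[0.7,0,1],0]
    - [0,[0.7,0,2.5],0]
    - [0,[0.7,0,4.5],0]
    - [0,[0.7,0,7],0]
    - [0,[0.7,0,9],0]
    - [0,[0.7,0,10.2],0]
    - [0,[0.7,0,10.7],0]
    - [0,[0.7,0,11],0]
    - [0,[0.7,0,11.2],0]
    - [0,[0.7,0,11.3],0]
    - [0,[0.7,0,11.3],0]

```text
t: 43.7
ee_pos: [0.4621, 0.2664, 0.0166]
orientation: [-3.141, -0.001, 0.014]
ft_force: [-1.3, 0.0, 1.9]
finger_gap: 0.0359
```

Emit:
carry_out:
  deltas:
    - [0.65,[0,0,0],0]
    - [0.65,[0,0,0],0]
    - [0.65,[0,0,0],0]
    - [0.65,[0,0,0],0]
    - [0.65,[0,0,-2],0]
    - [0.65,[0,0,-6],0]
    - [0.65,[0,0,-10],0]
    - [0.65,[0,1,-13],0]
    - [0.65,[0,5,-13],-0.02]
    - [0.65,[-0.5,9,-13],-0.04]
    - [0.65,[-1,13,-13],-0.06]
    - [0.65,[-1.5,17,-13],-0.09]
    - [0.65,[-2,21,-13],-0.117]
    - [0.65,[-2,25,-13],-0.117]
    - [0.65,[-2,29,-13],-0.117]
    - [0.65,[-2,32,-13],-0.117]
    - [0.65,[-2,32,-13],-0.117]
    - [0.65,[-2,32,-13],-0.117]
    - [0.65,[-2,32,-13],-0.117]

```text
t: 45.6
ee_pos: [0.4461, -0.0529, 0.1456]
orientation: [-3.141, -0.0, 0.132]
ft_force: [0.1, 0.5, -0.5]
finger_gap: 0.0571
```

```bash
python3 - <<'E'
from h import *
s=ctrl.get_state();print(s["t"],s["ee_pos"],s["orientation"],s["finger_gap"])
w=take("wrist","w11");near(w,(.4605,-.052,.048))
E
```

```text
45.6 [ 0.44611506 -0.05293737  0.14563024] [-3.14118758e+00 -5.27541877e-05  1.32210354e-01] 0.05713889540335529
45 (np.int64(320), np.int64(182)) [([20, 20, 270], array([ 0.46  , -0.0528]))]
60 (np.int64(320), np.int64(182)) [([22, 21, 356], array([ 0.4606, -0.0523]))]
80 (np.int64(320), np.int64(182)) [([22, 23, 397], array([ 0.4605, -0.0523]))]
```

Emit:
carry_out:
  deltas:
    - [0.65,[0.1,0,4],0]
    - [0.65,[0.1,0,8],0]
    - [0.65,[0.1,0,11],0]
    - [0.65,[0.1,0,12.7],0]
    - [0.65,[0.1,0,12.7],0]
    - [0.65,[0.1,0,12.7],0]
    - [0,[0.1,0,12.7],0]
    - [0,[0.1,0,12.7],0]
    - [0,[0.1,0,12.7],0]
    - [0,[0.1,0,12.7],0]
    - [0,[0.1,0,12.7],0]
    - [0,[0.1,0,12.7],0]
    - [0,[0.1,0,12.7],0]
    - [0,[0.1,0,11.7],0]
    - [0,[0.1,0,9.7],0]
    - [0,[0.1,0,6.7],0]
    - [0,[0.1,0,3.7],0]
    - [0,[0.1,0,1.7],0]
    - [0,[0.1,0,1.7],0]
  grip_force: 30

```text
t: 47.55
ee_pos: [0.4487, -0.0541, 0.1316]
orientation: [3.141, -0.005, 0.131]
ft_force: [-0.4, -1.1, -1.6]
finger_gap: 0.0359
```

Emit:
carry_out:
  deltas:
    - [0,[0,-1,0],0.02]
    - [0,[-0.2,-3,0],0.06]
    - [0,[-0.4,-6,0],0.1]
    - [0,[-0.6,-9,0],0.118]
    - [0,[-0.8,-12,0],0.118]
    - [0,[-1,-15,0],0.118]
    - [0,[-1.2,-18,0],0.118]
    - [0,[-1.4,-21,0],0.118]
    - [0,[-1.6,-24,0],0.118]
    - [0,[-1.8,-27,0],0.118]
    - [0,[-2,-30,0],0.118]
    - [0,[-2.1,-31.3,0],0.118]
    - [0,[-2.1,-31.4,0],0.118]
    - [0,[-2.1,-31.4,0],0.118]
    - [0,[-2.1,-31.4,0],0.118]

```text
t: 49.05
ee_pos: [0.3856, 0.2529, 0.1283]
orientation: [3.141, 0.0, 0.011]
ft_force: [0.4, 0.1, -1.3]
finger_gap: 0.0357
```

```bash
python3 - <<'E'
from h import *
s=ctrl.get_state();print(s["t"],s["ee_pos"],s["orientation"],s["finger_gap"])
b=take("side","s4")
m=cv2.resize(b["f"][270:400,210:400],(760,520));cv2.imwrite("pics/p5.png",m[:,:,::-1])
E
```

```text
49.05 [0.38558352 0.25293655 0.12834467] [3.14052797e+00 3.91076239e-04 1.09454547e-02] 0.035722404631880124
```

View pics/p5.png

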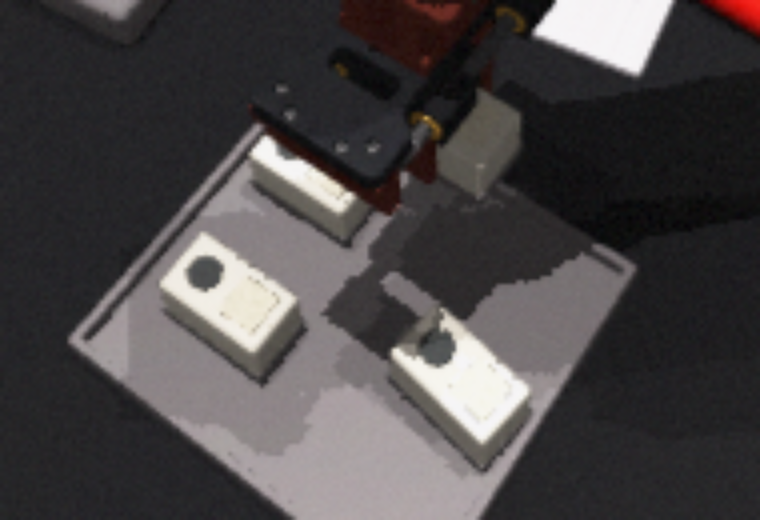

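Three modules lie flat in the tray, with the knocked one's top near (460,375). The slot for the last one is free.

Emit:
carry_out:
  deltas:
    - [0,[0,0,1],0]
    - [0,[0,0,2.5],0]
    - [0,[0,0,4.5],0]
    - [0,[0,0,7],0]
    - [0,[0,0,9],0]
    - [0,[0,0,10.2],0]
    - [0,[0,0,10.7],0]
    - [0,[0,0,11],0]
    - [0,[0,0,11.2],0]
    - [0,[0,0,11.3],0]
    - [0,[0,0,11.3],0]

```text
t: 50.2
ee_pos: [0.3857, 0.2549, 0.0165]
orientation: [-3.141, -0.001, 0.013]
ft_force: [-1.9, -1.7, 3.7]
finger_gap: 0.036
```

Emit:
carry_out:
  deltas:
    - [0.53,[0,0,0],0]
    - [0.53,[0,0,0],0]
    - [0.53,[0,0,0],0]
    - [0.53,[0,0,0],0]
    - [0.53,[0,0,-2],0]
    - [0.53,[0,0,-5],0]
    - [0.53,[0,0,-9],0]
    - [0.53,[0,0,-13],0]
    - [0.53,[0,0,-17],0]
    - [0.53,[0,3,-20],0]
    - [0.53,[0,8,-20],0]
    - [0.53,[0,13,-20],0]
    - [0.53,[0,18,-20],0]
    - [0.53,[0,22,-20],0]
    - [0.53,[0,25,-20],0]
    - [0.53,[0,25,-20],0]
    - [0.53,[0,25,-20],0]

```text
t: 51.9
ee_pos: [0.3885, 0.0045, 0.2157]
orientation: [-3.141, -0.0, 0.011]
ft_force: [0.6, 0.1, 0.7]
finger_gap: 0.0465
```

```bash
python3 - <<'E'
from h import *
s=ctrl.get_state();print(s["t"],s["ee_pos"],s["ft_force"])
a=take("scene","s5");b=take("side","s6")
cv2.imwrite("pics/p6.png",np.vstack([b["f"][110:400],a["f"][130:310]])[:,:,::-1])
E
```

```text
51.9 [0.3884613  0.00454626 0.21572151] [0.64480231 0.11725741 0.68456535]
```

View pics/p6.png

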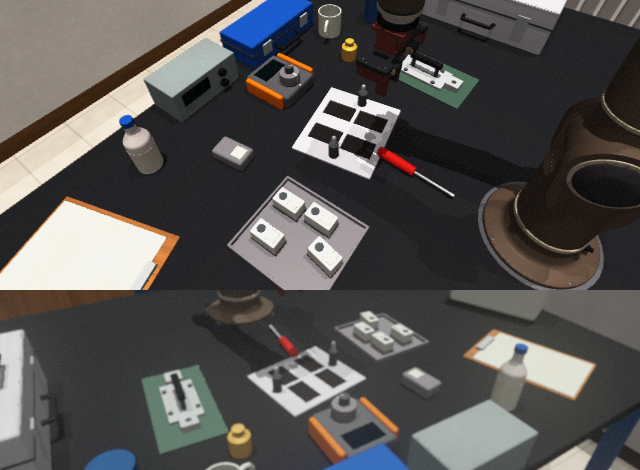

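All four modules are in the tray, around (267,235), (289,203), (321,218) and (325,256). The plate is on the mat and the nest is empty. The bystanders are where they were, so I'll hand in.

```bash
python3 -c "
from plant import ctrl
print(ctrl.close_job())"
```

```text
the job is handed in; nothing more can be done
None
```

The shutdown and unload are done in the order asked, and I handed the job in at about 52 s of the 208 s allowed.

- **Ring:** I turned only the outer ring, 2.0 rad plus a 0.04 rad trim. In the last close view its white line points at the index mark, to within about 0.03 rad by my estimate. My readings just before the trim disagreed on the remaining error: 0.03–0.05 rad in one view and about 0.1 rad in the other.
- **Inner knob:** Its mark looked the same in the before and after pictures. The angles I worked out from it scattered by up to about 0.18 rad because I picked the centre by eye, so I relied on the pictures.
- **Plate:** It came straight up off both pins with little side force and lies flat and lengthwise, roughly centred on the mat.
- **Modules:** All four are flat on the tray floor with none on top of another. One was knocked about 3–4 cm aside after I had placed it. It stayed flat in the tray, so I left it there and placed the last two clear of it.
- **Bystanders:** The last scene and side views show the weight, the charger and everything else undisturbed by eye, and the arm clear of everything. I did not measure them again.

I viewed 16 pictures, two past the budget of 14.

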